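# Cure a rocking engraving jig plate

## Task

The laser marker's jig plate, lying in its cradle, rocks on one of its four corners. With the fingertips press down on the corners until you find the one that gives, then press that corner's hinged shim tab down flat. Leave the other three tabs standing, lift nothing, and do not push the other things about.

Things in the scene. Friction and masses are not known exactly. Their poses are not given: they have to be found in the camera images.
- cradle: dark steel cradle fixed on the table: a shallow tray 166 (x) x 226 (y) mm, its rim 20 mm high. Origin: centre of its underside, at table height; z up, y along its long side. It hides what is under the plate
- jig: the jig plate: aluminium, 140 (x) x 200 (y) x 10 mm, about 0.8 kg, with dark holes, loose in the cradle on four hidden feet, one of which (random corner) is 5 mm too low. It lies level all the same; the corners look alike. Origin: centre of its underside, 16 mm above the table (top face at 26 mm); axes as the cradle's
- corner_1 (a point): the bare spot to press at the plate's -x, +y corner, on its top face, 16 mm in from both edges (54 mm in x and 84 mm in y from the plate's centre). If its foot is low, 2 to 3 N straight down rocks it down 5 mm until it lands, and it comes back when let go; if firm, it gives under 1 mm
- corner_2 (a point): the bare spot to press at the plate's -x, -y corner, on its top face, 16 mm in from both edges (54 mm in x and 84 mm in y from the plate's centre). If its foot is low, 2 to 3 N straight down rocks it down 5 mm until it lands, and it comes back when let go; if firm, it gives under 1 mm
- corner_3 (a point): the bare spot to press at the plate's +x, +y corner, on its top face, 16 mm in from both edges (54 mm in x and 84 mm in y from the plate's centre). If its foot is low, 2 to 3 N straight down rocks it down 5 mm until it lands, and it comes back when let go; if firm, it gives under 1 mm
- corner_4 (a point): the bare spot to press at the plate's +x, -y corner, on its top face, 16 mm in from both edges (54 mm in x and 84 mm in y from the plate's centre). If its foot is low, 2 to 3 N straight down rocks it down 5 mm until it lands, and it comes back when let go; if firm, it gives under 1 mm
- shim_1 (a joint): hinge angle of the shim by corner_1: 0 = tab standing up at 30 degrees from the plate, 0.522 rad = tab flat. Stays where it is left (1 to 3 N at the tab turns it). Going flat swings a leg down under the plate, which fills the gap over a low foot; over a firm foot there is no gap and the tab is blocked
- tab_1 (a point): middle of the free end of shim 1's tab, a steel flap 28 x 18 x 3 mm. Its hinge runs along x, 34 mm from corner_1 along y towards the plate's middle, 30 mm above the table; the tab leads from there on towards the middle, free end 44 mm above the table. Flat, its top is 5.5 mm above the plate's. Push straight down about 20 mm from the hinge
- shim_2 (a joint): hinge angle of the shim by corner_2: 0 = tab standing up at 30 degrees from the plate, 0.522 rad = tab flat. Stays where it is left (1 to 3 N at the tab turns it). Going flat swings a leg down under the plate, which fills the gap over a low foot; over a firm foot there is no gap and the tab is blocked
- tab_2 (a point): middle of the free end of shim 2's tab, a steel flap 28 x 18 x 3 mm. Its hinge runs along x, 34 mm from corner_2 along y towards the plate's middle, 30 mm above the table; the tab leads from there on towards the middle, free end 44 mm above the table. Flat, its top is 5.5 mm above the plate's. Push straight down about 20 mm from the hinge
- shim_3 (a joint): hinge angle of the shim by corner_3: 0 = tab standing up at 30 degrees from the plate, 0.522 rad = tab flat. Stays where it is left (1 to 3 N at the tab turns it). Going flat swings a leg down under the plate, which fills the gap over a low foot; over a firm foot there is no gap and the tab is blocked
- tab_3 (a point): middle of the free end of shim 3's tab, a steel flap 28 x 18 x 3 mm. Its hinge runs along x, 34 mm from corner_3 along y towards the plate's middle, 30 mm above the table; the tab leads from there on towards the middle, free end 44 mm above the table. Flat, its top is 5.5 mm above the plate's. Push straight down about 20 mm from the hinge
- shim_4 (a joint): hinge angle of the shim by corner_4: 0 = tab standing up at 30 degrees from the plate, 0.522 rad = tab flat. Stays where it is left (1 to 3 N at the tab turns it). Going flat swings a leg down under the plate, which fills the gap over a low foot; over a firm foot there is no gap and the tab is blocked
- tab_4 (a point): middle of the free end of shim 4's tab, a steel flap 28 x 18 x 3 mm. Its hinge runs along x, 34 mm from corner_4 along y towards the plate's middle, 30 mm above the table; the tab leads from there on towards the middle, free end 44 mm above the table. Flat, its top is 5.5 mm above the plate's. Push straight down about 20 mm from the hinge
- blank: round steel disc, 38 mm across, 12 mm thick, lying on the middle of the jig plate; a bystander. Origin: centre of its underside
- lens_cap: black plastic ring, 54 mm across, 10 mm high, on the table left of the cradle; a bystander. Origin: centre of its underside
- ink_pot: small capped pot, 34 mm across, 45 mm high, on the table right of the cradle; a bystander. Origin: centre of its underside
- gauge_block: steel block 45 x 22 x 22 mm, on the table right of the cradle; a bystander. Origin: centre of its underside
- driver: screwdriver, 150 mm long, lying on the table beyond the cradle; a bystander. Origin: on its axis, at its underside
- tumbler: steel cup, 72 mm across, 100 mm high, on the table's left side; a bystander. Origin: centre of its underside
- tag_stack: aluminium stack 55 x 85 x 18 mm, on the table left of the cradle; a bystander. Origin: centre of its underside
There are look-alikes about, which are no part of the job. Leave any green, red or turquoise look-alike of the jig alone.

How it is judged:
On the way, in this order (a step that is already met when the one before it is completed fails the run):
1. the corner that rocks is pressed down with the fingers, all shims still standing (z of any of corner_1, corner_2, corner_3, corner_4 in the frame of cradle below 0.023 m and contact force between the fingers and jig above 0.5 N and value of joint each of shim_1, shim_2, shim_3, shim_4 below 0.18 rad), for 0.05 s.
2. one shim, which only the low corner lets go down, is pressed flat (((value of joint shim_1 above 0.46 rad and value of joint each of shim_2, shim_3, shim_4 below 0.18 rad) or (value of joint shim_2 above 0.46 rad and value of joint each of shim_1, shim_3, shim_4 below 0.18 rad) or (value of joint shim_3 above 0.46 rad and value of joint each of shim_1, shim_2, shim_4 below 0.18 rad) or (value of joint shim_4 above 0.46 rad and value of joint each of shim_1, shim_2, shim_3 below 0.18 rad))), for 0.1 s.
At the end, for the whole second after the job is handed in: one shim tab is flat (joint above 0.46 rad), which only the rocking corner's shim can be; the other three still stand (below 0.18 rad); the plate lies level (within 0.02 rad) in its cradle, at rest (((value of joint shim_1 above 0.46 rad and value of joint each of shim_2, shim_3, shim_4 below 0.18 rad) or (value of joint shim_2 above 0.46 rad and value of joint each of shim_1, shim_3, shim_4 below 0.18 rad) or (value of joint shim_3 above 0.46 rad and value of joint each of shim_1, shim_2, shim_4 below 0.18 rad) or (value of joint shim_4 above 0.46 rad and value of joint each of shim_1, shim_2, shim_3 below 0.18 rad)) and angle between jig's own z axis and vertical below 0.02 rad and distance between jig and cradle below 0.02 m and linear speed of jig below 0.02 m/s); the robot touches nothing.
It fails at once if the jig plate is lifted or turned out of its cradle (z of jig in the frame of cradle above 0.026 m or angle between jig's own z axis and vertical above 0.15 rad).
It fails at once if a bystander is pushed more than 25 mm or lifted (distance of any of blank, lens_cap, ink_pot, gauge_block, driver, tumbler, tag_stack from where it was at the start of the episode above 0.025 m).
It also fails if it takes over 51 s, if anything falls off the work surface, if the arm or the gripper's body presses on something with over 40 N, if the wrist force passes 120 N, or if a joint passes its speed limit or range.

## Robot

A 6-joint arm with a two-finger parallel gripper is mounted at the origin on the work surface. World frame = base frame: x ahead of the robot, y to its left, z up, the work surface at z = 0. Lengths are in m, angles in rad, forces in N, time in s.
With the tool pointing down it reaches from about 0.325 to 0.925 m from the base axis. Payload 3.1 kg.
Tool frame: the origin (TCP) lies at the very end of the fingers, on their centre line; the grasp point (between the pads) lies grasp_offset behind it (grasp_offset is the distance from the TCP to the grasp point, in m); z points along the fingers, y is the line along which they close (so a half turn about z gives the same grasp; the last joint's range is limited). The gripper opens to 85 mm and grips with 20 to 120 N. Pads are 22 mm wide; open, the fingers measure 114 mm over their backs; the gripper's body (76 mm by 85 mm) begins 54 mm behind the grasp point. The pads swing forward as they close: fully open they stand 13 mm farther back than shut.
Start: joints at [1.05, 0.217, 1.613, -0, 1.311, -0.112], TCP at [0.248, 0.574, 0.231] pointing down, gripper open.
Joint ranges: [-2.75, 2.75], [-0.78, 2.1], [0.31, 2.55], [-1.13, 4.27], [0.13, 2.63], [-2.58, 2.58]. Speed limits (rad/s): [2.79, 2.79, 3.14, 3.14, 3.14, 3.14].

## Interface

Orientations are given as a rotation vector (axis times angle).
In Python, from rig import read_state, grab_frame, hand_in, grasp_offset gives the robot as it stands.
- The arm moves only by the shell command python3 -m jog 'ROWS' [FORCE]. ROWS is JSON, a list that holds one entry, the list of rows, each a list of 5 numbers: the shift along the tool's x, y, z in cm, then the turn about the tool's z in rad, then the closure, from 0 (fully open) to 1 (shut). In form: [[[dx, dy, dz, twist, jaw], ...]]. A call has 1 to 10 rows; each row shifts and turns the commanded pose from where the row before left it, along the tool's axes as they then stand; what a row does not reach is not made up. A row lasts 1/10 s, in which the tool goes at most 50 mm and 8.59 degrees, less where a joint would pass 70% of its speed; a pose out of reach is approached as far as the arm can. A call with a gripper value outside its range is refused whole. The fingers move at their own pace and stop on an object; FORCE is the grip in N (left out, the last holds). Time passes only in rows, so rows that do not move let the fingers close. It gives the time, the measured TCP pose, the force, the opening and the grip force at its end, in the units of the state.
- read_state(): the state, without advancing time (a new reading comes with each control period).
- grab_frame(name): name is "side" or "top"; returns a dict with "pixels" (480x640x3 uint8, red, green, blue), "K" (3x3 intrinsics, pixels), "k1" (the pictures are not rectified: a ray, as slopes to the right and down, at radius r is drawn at 1 + k1 r^2 times it, then the intrinsics apply), "position" and "rotation" of the camera in the world. Camera axes: x right, y down, z forward; pixel columns grow to the right and rows downward; lengths in m; the calibration is good to about 2 mm. A picture is of the moment at which its call begins. There is no depth.
- hand_in(): hands the job in; it is judged then, once.
The state is a dict: "clock": time; "joint_positions": joint angles; "joint_velocities": joint speeds; "tau": joint torques, N m; "eef_pos": TCP position; "eef_rot": TCP orientation; "ft_force": force on the tool from outside, world axes, zero at the start; "moment": the same for the moment, N m; "grip_width": opening from 0.0 (shut) to 1.0 (fully open); "grasp_force": force on a finger pad.
Only numpy, scipy, OpenCV 4.12 (cv2) and the standard library are available. Lean on these libraries where they do the work, as an engineer would, in place of code of your own. Each camera call takes 0.05 s, during which the arm holds its last target. There are 200 camera calls.

## Working session

There is one attempt and no reset: what is moved stays moved. The work goes in short steps, Python scripts to look and compute and a shell command to move; the robot and the scene stay as the last step left them, time stands still between calls to the robot, and variables do not carry over. Pictures are saved under pics/ and viewed, at most 10 in all, crops included, and the job is handed in when it is done.

```bash
mkdir -p pics; cat > h.py <<'E'
import numpy as np, cv2
from rig import *
def look(n,f):
    g=grab_frame(n); cv2.imwrite('pics/'+f,g['pixels'][:,:,::-1]); np.save('pics/'+f+'.npy',g,allow_pickle=True); return g
def load(f): return np.load('pics/'+f+'.npy',allow_pickle=True).item()
def ray(g,u,v):
    K=np.array(g['K']);D=np.array([g['k1'],0,0,0.])
    p=cv2.undistortPoints(np.array([[[u,v]]],float),K,D)[0,0]
    R=np.array(g['rotation']); R=R if R.shape==(3,3) else cv2.Rodrigues(R)[0]
    return np.array(g['position']),R@np.array([p[0],p[1],1])
def onz(g,u,v,z):
    o,d=ray(g,u,v); return o+d*(z-o[2])/d[2]
E
python3 - <<'E'
from h import *
s=read_state(); print(s,grasp_offset)
for n in('top','side'):
    g=look(n,n+'0.png'); print(n,g['position'],g['rotation'],g['K'],g['k1'])
E
```

```text
{'clock': 0.0, 'joint_positions': array([ 1.04979518e+00,  2.17785702e-01,  1.61492583e+00,  1.14175521e-05,
        1.31131074e+00, -1.12218010e-01]), 'joint_velocities': array([-7.57978627e-05, -1.50999044e-03, -4.28836707e-04, -1.42810094e-03,
        4.10674150e-05, -1.66832306e-03]), 'tau': array([-1.08356835e-03, -3.96827209e+01, -3.03860736e+01, -3.57224353e-04,
        9.60360310e-03, -1.36487540e-05]), 'eef_pos': array([0.2480107 , 0.57279571, 0.22995305]), 'eef_rot': array([-0.63750199, -3.07544538,  0.00362047]), 'ft_force': array([ 0.17541911, -0.30097555,  0.09393977]), 'moment': array([-0.00719065,  0.01666808, -0.00828564]), 'grasp_force': 0.0, 'grip_width': 1.0012629109741649} 0.0187
top [0.26717161 0.07528929 0.93886186] [-2.09487081  2.10807101 -0.24551472] [[498.84665732   0.         312.49206608]
 [  0.         498.84665732 238.48458563]
 [  0.           0.           1.        ]] 0.047166657565608144
side [0.37173936 0.84954511 0.84754382] [-0.20704713  2.85087811 -1.1889746 ] [[582.00850812   0.         317.15100579]
 [  0.         582.00850812 237.34419212]
 [  0.           0.           1.        ]] -0.1505586629877953
```

View pics/top0.png

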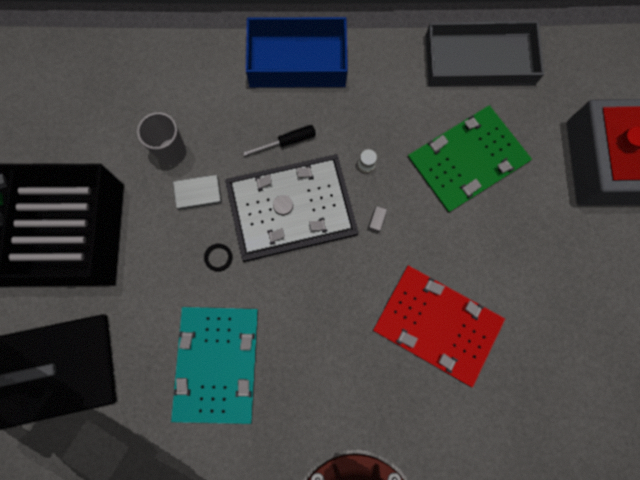

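View pics/side0.png

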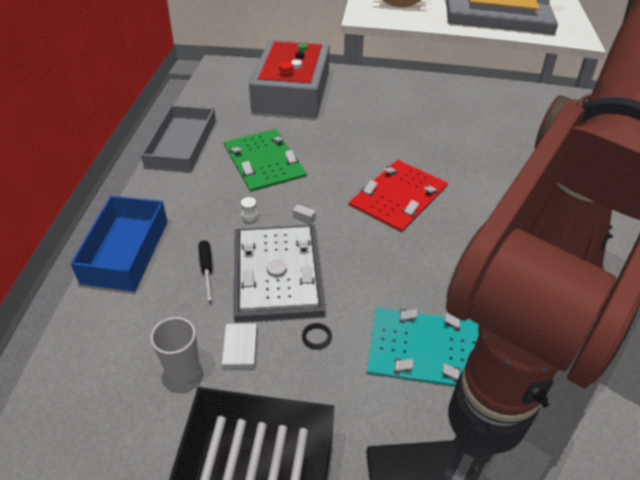

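The top view shows the white plate in its dark cradle, centred near (291,207), with the blank at (283,205) and the tabs at (264,181), (304,173), (276,236) and (317,226). Next I'll fit the plate outline in both views.

```bash
python3 - <<'E'
from h import *
for f,roi,c in(('top0.png',(222,150,362,262),(291,207)),('side0.png',(228,220,328,322),(278,266))):
    g=load(f); im=g['pixels'].min(2).astype(np.uint8)
    m=np.zeros_like(im); x0,y0,x1,y1=roi
    m[y0:y1,x0:x1]=(im[y0:y1,x0:x1]>135)*255
    m=cv2.morphologyEx(m,cv2.MORPH_OPEN,np.ones((3,3)))
    cs,_=cv2.findContours(m,0,2); k=max(cs,key=cv2.contourArea)
    print(f,cv2.contourArea(k))
    h=cv2.convexHull(k)
    # project hull to plane z=.026, minAreaRect
    P=np.array([onz(g,*p[0],.026)[:2] for p in h])
    r=cv2.minAreaRect((P*1000).astype(np.float32)); print(r)
    print(cv2.boxPoints(r))
    q=np.array([p[0] for p in h]); 
    if 'side' in f:
        print(cv2.approxPolyDP(h,6,True)[:,0])
# blank in top via dark edges: manual
g=load('top0.png'); print('blank',onz(g,283,205,.038))
v=g['pixels'][140:270,210:370]; cv2.imwrite('pics/crop.png',cv2.resize(v,None,fx=5,fy=4.5,interpolation=2)[:600,:,::-1])
E
```

```text
top0.png 6040.5
((546.5911254882812, 113.21592712402344), (137.6553955078125, 197.98541259765625), 13.183629989624023)
[[456.99994   193.90186  ]
 [502.15497     1.1345491]
 [636.1823     32.53     ]
 [591.0273    225.2973   ]]
side0.png 5555.0
((547.1857299804688, 113.25646209716797), (140.36572265625, 203.85244750976562), 13.308852195739746)
[[455.42432   196.28918  ]
 [502.3512     -2.0884666]
 [638.94714    30.22374  ]
 [592.02026   228.6014   ]]
[[308 227]
 [317 303]
 [241 308]
 [241 231]]
blank [0.54244839 0.12662569 0.038     ]
```

View pics/crop.png

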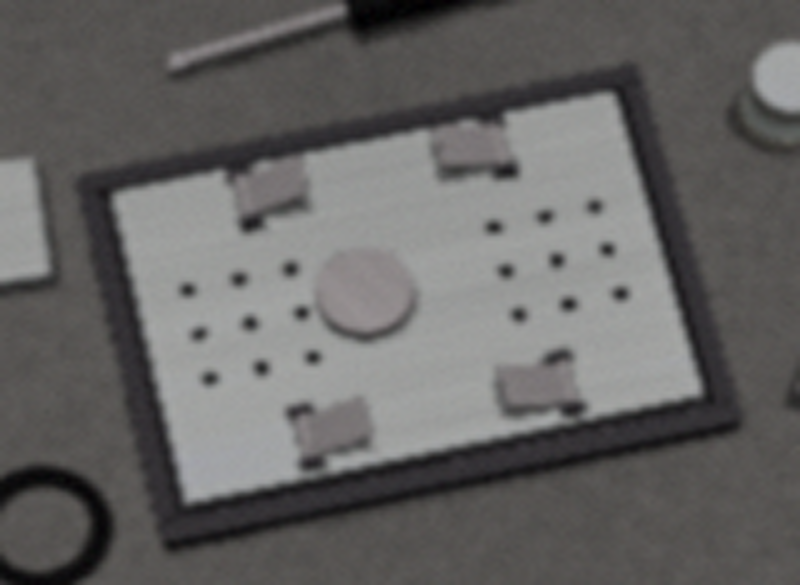

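Both views agree: plate centre (0.547, 0.113), yaw 13.2°, size close to 140x200. I'll shut the gripper and turn it so tool y lies along plate x and tool x along plate y.

```bash
python3 -m jog '[[[0,0,0,0.133,1],[0,0,0,0.133,1],[0,0,0,0.133,1],[0,0,0,0.133,1],[0,0,0,0.133,1],[0,0,0,0.133,1],[0,0,0,0.133,1],[0,0,0,0,1]]]' 30
cat >> h.py <<'E'
C=np.array([.5467,.1132]); TH=.2305
def st(tx=None,ty=None):
    s=read_state(); R=cv2.Rodrigues(np.array(s['eef_rot']))[0]; p=s['eef_pos']
    ex=np.array([np.cos(TH),np.sin(TH)]); ey=np.array([-ex[1],ex[0]])
    d=p[:2]-C; print('t%.2f plate xy mm'%s['clock'],d@ex*1e3,d@ey*1e3,'z',p[2]*1e3,'F',s['ft_force'],'gw',s['grip_width'],'toolx-platey err',np.arctan2(R[1,0],R[0,0])-np.arctan2(ey[1],ey[0]),'tilt',R[2])
    if tx is not None:
        t=C+tx/1e3*ex+ty/1e3*ey-p[:2]; print('go tool cm',(R.T@np.append(t,0))*100)
E
python3 -c "
from h import *
st(-54,84)"
```

```text
clock: 0.9
eef_pos: [0.2482, 0.5731, 0.2306]
eef_rot: [1.95, 2.463, -0.002]
ft_force: [-0.1, 0.3, -0.5]
grip_width: -0.004
grasp_force: 0.0
t0.90 plate xy mm -185.52900063026087 515.9453429581573 z 230.5680081685147 F [-0.05038651  0.28091885 -0.45238119] gw -0.004417743537563595 toolx-platey err 0.0006781668972342114 tilt [-9.95158260e-04 -9.04888159e-04 -9.99999095e-01]
go tool cm [-4.32034228e+01  1.31236375e+01  3.11188471e-02]
```

```bash
python3 -m jog '[[[-2,0.6,0,0,1],[-4,1.2,0,0,1],[-5,1.5,0,0,1],[-5,1.5,0,0,1],[-5,1.5,0,0,1],[-5,1.5,0,0,1],[-5,1.5,0,0,1],[-5,1.5,0,0,1],[-4,1.3,0,0,1],[-2,0.6,0,0,1]]]'
python3 -c "
from h import *
st(-54,84)"
```

```text
clock: 1.9
eef_pos: [0.4629, 0.2022, 0.2313]
eef_rot: [1.95, 2.462, -0.001]
ft_force: [0.6, 1.3, 0.6]
grip_width: 0.004
grasp_force: 0.0
t1.90 plate xy mm -61.23398299566021 105.74368000707476 z 231.26458199167885 F [0.59996229 1.25488421 0.59405736] gw 0.003962689045175575 toolx-platey err 0.0005870964659171474 tilt [-1.07177385e-03  3.58560367e-04 -9.99999361e-01]
go tool cm [-2.17479108  0.72212073  0.00258981]
```

```bash
python3 -m jog '[[[-1.2,0.4,0,0,1],[0,0,2,0,1],[0,0,4,0,1],[0,0,4,0,1],[0,0,3,0,1],[0,0,2,0,1],[0,0,1,0,1],[0,0,1,0,1],[0,0,0,0,1],[0,0,0,0,1]]]'
python3 -c "
from h import *
st(-54,84)
look('side','s1.png');look('top','t1.png')"
```

```text
clock: 2.9
eef_pos: [0.469, 0.1948, 0.0621]
eef_rot: [1.949, 2.463, 0.002]
ft_force: [-0.2, -0.0, -0.2]
grip_width: -0.0
grasp_force: 0.0
t2.90 plate xy mm -56.98785181069351 97.23111378433447 z 62.13555483193947 F [-0.2323253  -0.02954772 -0.2251226 ] gw -0.00017698705199104263 toolx-platey err 0.0011721414606413738 tilt [ 9.71091324e-05  1.51507922e-03 -9.99998848e-01]
go tool cm [-1.32346068e+00  2.97233956e-01  3.21813244e-04]
```

View pics/s1.png

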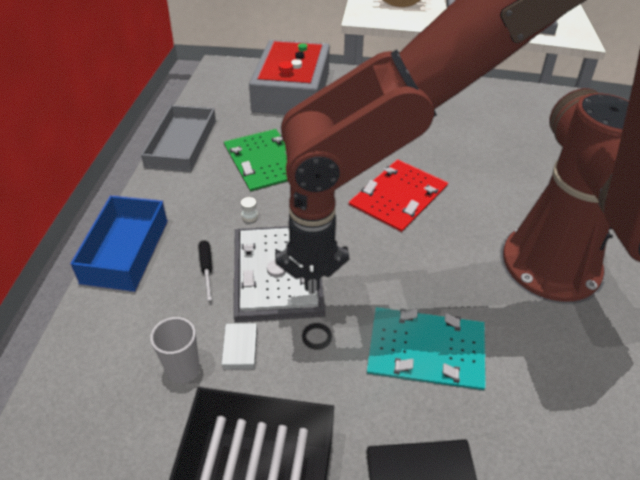

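The side view shows the fingertips near (312,290), just inside the plate's near-left corner at (317,303), so the map holds. I'll correct the position and go down to just above the plate.

```bash
python3 -m jog '[[[-1.3,0.3,0,0,1],[0,0,1.5,0,1],[0,0,1.0,0,1],[0,0,0.5,0,1],[0,0,0,0,1],[0,0,0,0,1]]]'
python3 -c "
from h import *
st(-54,84)"
python3 -m jog '[[[0,0,0.3,0,1],[0,0,0.2,0,1],[0,0,0,0,1],[0,0,0,0,1]]]'
```

```text
clock: 3.6
eef_pos: [0.4742, 0.1824, 0.0314]
eef_rot: [-1.95, -2.463, 0.0]
ft_force: [0.6, -0.2, 0.6]
grip_width: -0.001
grasp_force: 0.0
t3.60 plate xy mm -54.73666562605512 83.93768415543263 z 31.351373908017454 F [ 0.60003189 -0.17670193  0.58983066] gw -0.0011783693811775087 toolx-platey err 0.0006139018788893225 tilt [-4.00228659e-05 -5.81886792e-05 -9.99999998e-01]
go tool cm [ 6.18635924e-03  7.36703742e-02 -4.53437761e-06]
clock: 4.0
eef_pos: [0.4741, 0.1825, 0.0263]
eef_rot: [1.95, 2.463, 0.0]
ft_force: [-0.3, 0.2, 0.1]
grip_width: 0.002
grasp_force: 0.0
```

Now press in small steps.

```bash
for i in 1 2 3; do python3 -m jog '[[[0,0,0.1,0,1],[0,0,0,0,1],[0,0,0,0,1]]]' | grep -E 'eef_pos|ft_f'; done
```

```text
eef_pos: [0.4744, 0.1826, 0.0261]
ft_force: [-2.1, 1.1, 6.2]
eef_pos: [0.4744, 0.1826, 0.026]
ft_force: [-4.4, -1.5, 12.6]
eef_pos: [0.4744, 0.1826, 0.026]
ft_force: [-8.1, -1.6, 18.1]
```

corner_1 is firm: 18 N with no travel. Next is corner_2, 16.8 cm along -x of the tool.

```bash
python3 -m jog '[[[0,0,-1.5,0,1],[0,0,-3,0,1],[-2,0,0,0,1],[-3.4,0,0,0,1],[-3.4,0,0,0,1],[-3.4,0,0,0,1],[-2.6,0,0,0,1],[-2,0,0,0,1],[0,0,0,0,1],[0,0,0,0,1]]]'
python3 -m jog '[[[0,0,2,0,1],[0,0,1.5,0,1],[0,0,0.5,0,1],[0,0,0,0,1],[0,0,0,0,1]]]'
python3 -c "
from h import *
st(-54,-84)"
```

```text
clock: 5.9
eef_pos: [0.5125, 0.0189, 0.0682]
eef_rot: [-1.952, -2.461, -0.0]
ft_force: [0.4, 0.3, -0.7]
grip_width: -0.006
grasp_force: 0.0
clock: 6.4
eef_pos: [0.5129, 0.0195, 0.0287]
eef_rot: [1.949, 2.463, 0.001]
ft_force: [0.0, -0.6, -0.1]
grip_width: -0.001
grasp_force: 0.0
t6.40 plate xy mm -54.32061435116778 -83.49706139790936 z 28.719619004687637 F [ 0.00084216 -0.64044839 -0.12592579] gw -0.0014353178632673458 toolx-platey err 0.0014264770799972126 tilt [-1.04528247e-04  5.62602830e-04 -9.99999836e-01]
go tool cm [-5.03395437e-02  3.19896515e-02  2.32593765e-05]
```

```bash
for i in 1 2; do python3 -m jog '[[[0,0,0.2,0,1],[0,0,0,0,1],[0,0,0,0,1]]]' | grep -E 'eef_pos|ft_f'; done
```

```text
eef_pos: [0.513, 0.0189, 0.0268]
ft_force: [0.6, -0.6, 0.4]
eef_pos: [0.5132, 0.0189, 0.026]
ft_force: [-3.4, 1.2, 9.7]
```

corner_2 is firm too (9.7 N at 26 mm). Next is corner_4, +10.8 cm along tool y.

```bash
python3 -m jog '[[[0,0,-1.5,0,1],[0,0,-2.5,0,1],[0,1.8,0,0,1],[0,3,0,0,1],[0,3,0,0,1],[0,2,0,0,1],[0,1,0,0,1],[0,0,1.5,0,1],[0,0,1.6,0,1],[0,0,0.4,0,1]]]'
python3 -m jog '[[[0,0,0,0,1],[0,0,0,0,1]]]'
python3 -c "
from h import *
st(54,-84)"
for i in 1 2; do python3 -m jog '[[[0,0,0.2,0,1],[0,0,0,0,1],[0,0,0,0,1]]]' | grep -E 'eef_pos|ft_f'; done
```

```text
clock: 8.0
eef_pos: [0.6136, 0.0436, 0.0253]
eef_rot: [-1.947, -2.458, 0.007]
ft_force: [-2.1, -1.0, 2.7]
grip_width: -0.001
grasp_force: 1.9
clock: 8.2
eef_pos: [0.6169, 0.0435, 0.0288]
eef_rot: [-1.95, -2.462, 0.001]
ft_force: [0.7, 0.6, -0.9]
grip_width: 0.003
grasp_force: 0.0
t8.20 plate xy mm 52.43195178563867 -83.87248055643836 z 28.77477199755652 F [ 0.73745299  0.55461974 -0.85762465] gw 0.0033958381478930632 toolx-platey err 0.00024729053679939383 tilt [ 2.78332834e-04 -1.03613617e-03 -9.99999424e-01]
go tool cm [-0.01279072  0.15680158 -0.00016603]
eef_pos: [0.618, 0.0436, 0.0277]
ft_force: [-0.3, 1.0, 0.8]
eef_pos: [0.6184, 0.0436, 0.026]
ft_force: [1.0, 0.0, 2.3]
```

```bash
for i in 1 2; do python3 -m jog '[[[0,0,0.2,0,1],[0,0,0,0,1],[0,0,0,0,1]]]' | grep -E 'eef_pos|ft_f'; done
```

```text
eef_pos: [0.6186, 0.0435, 0.0239]
ft_force: [0.2, -0.3, 5.4]
eef_pos: [0.6187, 0.0434, 0.0222]
ft_force: [-0.0, -1.2, 6.1]
```

```bash
python3 -m jog '[[[0,0,0.2,0,1],[0,0,0,0,1],[0,0,0,0,1],[0,0,0,0,1]]]' | grep -E 'eef_pos|ft_f'
python3 -c "
from h import *
st(54,-30)"
```

```text
eef_pos: [0.6189, 0.0435, 0.022]
ft_force: [-3.3, -0.4, 14.7]
t9.80 plate xy mm 54.31305444886508 -84.38303567134054 z 21.97334372271872 F [-3.32965032 -0.37944812 14.68421653] gw 0.0010909871062111617 toolx-platey err 0.0007244708813209932 tilt [-6.66423287e-04  1.07657357e-03 -9.99999198e-01]
go tool cm [ 5.43832361e+00 -2.73616268e-02 -3.65368523e-03]
```

corner_4 gave about 4 mm and then landed (22 mm, 14.7 N), so it is the low one. I'll release it, go over tab_4 at plate (54, -30), and press straight down.

```bash
python3 -m jog '[[[0,0,-1.5,0,1],[0,0,-3,0,1],[0,0,-1,0,1],[2,0,0,0,1],[2.4,0,0,0,1],[1,0,0,0,1],[0,0,0,0,1],[0,0,0,0,1]]]' | grep -E 'eef_pos|ft_f'
python3 -c "
from h import *
st(54,-30)
look('side','s2.png')"
python3 -m jog '[[[0,0,1,0,1],[0,0,0.8,0,1],[0,0,0.3,0,1],[0,0,0,0,1]]]' | grep -E 'eef_pos|ft_f'
```

```text
eef_pos: [0.6051, 0.0959, 0.0737]
ft_force: [-0.8, 0.5, 0.3]
t10.60 plate xy mm 52.85712820372058 -30.190333642616313 z 73.66474462378454 F [-0.76787033  0.48110136  0.30034991] gw 0.002081051019959472 toolx-platey err 0.0011003650541421273 tilt [-3.95792280e-04 -9.85217323e-04 -9.99999436e-01]
go tool cm [ 0.01890759  0.11430799 -0.0001201 ]
eef_pos: [0.6043, 0.0958, 0.0518]
ft_force: [-0.6, -1.0, -0.2]
```

View pics/s2.png

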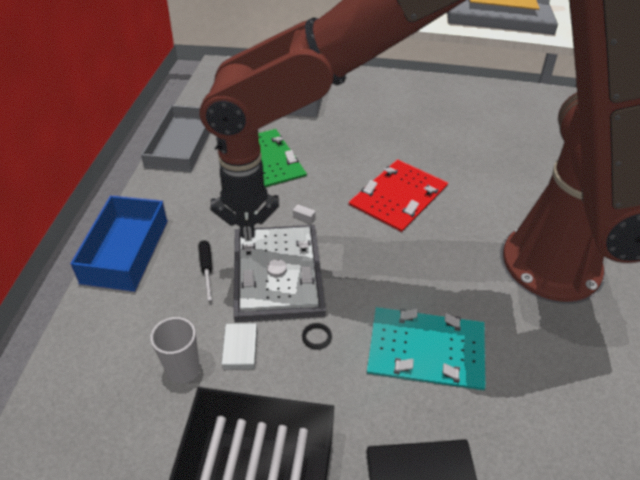

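The fingertips are at (249,240), directly over the standing tab_4 at (248,248). The blank at (276,268) and the other tabs are untouched, so I can press.

```bash
for i in 1 2 3; do python3 -m jog '[[[0,0,0.2,0,1],[0,0,0.2,0,1],[0,0,0.2,0,1],[0,0,0,0,1]]]' | grep -E 'eef_pos|ft_f'; done
```

```text
eef_pos: [0.6052, 0.0962, 0.0471]
ft_force: [0.8, -0.6, -0.5]
eef_pos: [0.6053, 0.0963, 0.0411]
ft_force: [-0.6, -0.0, 0.7]
eef_pos: [0.6051, 0.0961, 0.0348]
ft_force: [-0.2, 0.4, -0.3]
```

```bash
for i in 1 2; do python3 -m jog '[[[0,0,0.2,0,1],[0,0,0,0,1],[0,0,0,0,1]]]' | grep -E 'eef_pos|ft_f|clock'; done
```

```text
clock: 12.55
eef_pos: [0.6053, 0.0961, 0.0331]
ft_force: [-0.2, -0.4, -0.2]
clock: 12.85
eef_pos: [0.6056, 0.0962, 0.0316]
ft_force: [-0.3, -0.3, 1.5]
```

```bash
for i in 1 2; do python3 -m jog '[[[0,0,0.2,0,1],[0,0,0,0,1],[0,0,0,0,1]]]' | grep -E 'eef_pos|ft_f|clock'; done
```

```text
clock: 13.15
eef_pos: [0.6058, 0.0962, 0.031]
ft_force: [-3.9, -0.9, 9.5]
clock: 13.45
eef_pos: [0.606, 0.0961, 0.0306]
ft_force: [-5.5, -0.5, 17.5]
```

The tab bottoms out at 31 mm, which is the expected flat height. I'll lift, back away and check.

```bash
python3 -m jog '[[[0,0,-1,0,1],[0,0,-3,0,1],[0,0,-4,0,1],[0,0,-4,0,1],[0,0,-4,0,1],[0,-4,0,0,1],[0,-4,0,0,1],[0,-4,0,0,1],[0,-4,0,0,1],[0,-4,0,0,1]]]' | grep -E 'eef_pos|ft_f'
python3 -m jog '[[[0,-4,0,0,1],[0,-3,0,0,1],[0,0,0,0,1],[0,0,0,0,1]]]' | grep -E 'eef_pos|ft_f'
python3 - <<'E'
from h import *
g=look('side','s3.png'); h=look('top','t3.png')
a=cv2.resize(g['pixels'][215:325,225:330],(400,420),interpolation=2)
b=cv2.resize(load('side0.png')['pixels'][215:325,225:330],(400,420),interpolation=2)
cv2.imwrite('pics/cmp.png',np.hstack([b,a])[:,:,::-1])
E
```

```text
eef_pos: [0.4089, 0.0502, 0.1868]
ft_force: [0.2, -1.1, 0.6]
eef_pos: [0.3427, 0.0343, 0.1874]
ft_force: [0.6, -0.2, 0.7]
```

View pics/cmp.png

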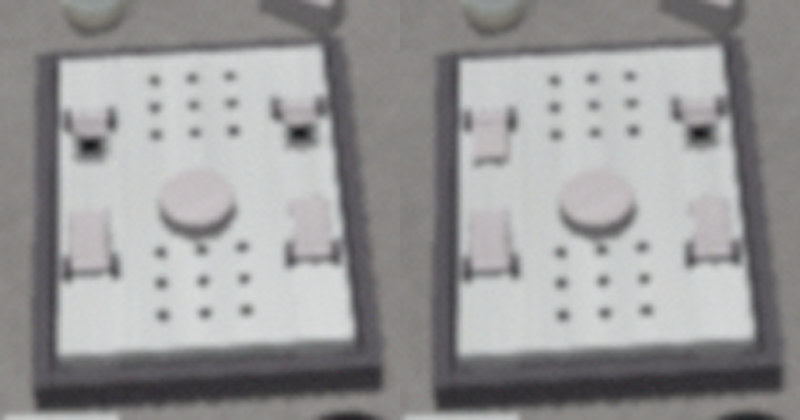

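View pics/t3.png

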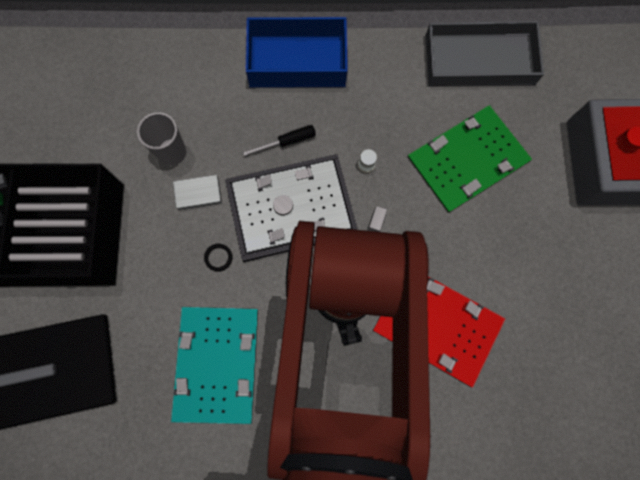

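Comparing before and after, tab_4 at crop (490,135) is now flat: its shadow is gone and its free end has dropped. The other three tabs, the blank at (597,200) and the bystanders look unchanged, and the arm is clear.

```bash
python3 -c "
from rig import *
print(hand_in())"
```

```text
the job is handed in; nothing more can be done
None
```

I found corner_4 to be the low one (it gave about 4 mm; corners 1 and 2 were firm, corner_3 not pressed), pressed its shim tab flat with the other three left standing, backed the arm clear, and handed the job in; no verdict was returned.

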